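Set the length stop with its handwheel and push the power brick up to it

TASK

Crank the handwheel of the length-stop jig until the sliding stop's yellow pointer stands at the white line of the red rider (not the blue one), moving the stop only by its wheel. Then push the black power brick on the jig's bed so that its long side lies along the fence and its end rests against the stop, without shifting the setting, and leave the tape roll, tin and screwdriver beside the jig where they are.

Things in the scene. Friction and masses are not known exactly. Their poses are not given: they have to be found in the camera images.
- jig: grey flat bed, 8 mm thick, fixed to the worktop; origin on the worktop, +y along the bed towards the handwheel, +x away from the robot, z up. In this frame the bed spans x -80..100, y -240..210 mm. The brick's lane is the bed on the near side of the fence. The blue gearbox under the wheel spans x -32..77, y 123..203 mm and is 63 mm high
- fence (a point): point on the near face (looking to -x of the jig) of the aluminium fence that runs along the bed: face at x = +25 mm, y -235..+110 mm in the jig's frame; its top is 26 mm above the worktop, the bed 8 mm. Behind it are the lead screw and the white scale with the riders
- handwheel (a joint): angle of the handwheel in rad about its vertical axis (several turns either way); grows counterclockwise seen from above. A full counterclockwise turn moves the sliding stop 20 mm towards the handwheel (+y of the jig), clockwise away. At 0 the red handle stands in the jig's +x direction from the axis. It turns lightly (about 3 N at the handle) and stays where it is left
- wheel_axis (a point): point on the vertical axis of the handwheel (black rim, 118 mm across, top 77 mm above the worktop; hub top 82 mm), at the height of the handle's middle, 98 mm above the worktop
- handle (a point): middle of the red upright crank handle on the handwheel: 19 mm diameter, 42 mm tall (from 78 to 120 mm above the worktop), 46 mm from the wheel's axis; it spins freely on its own pin. It may be pushed round from the side or held
- stop (a joint): position of the sliding stop along the jig in m, 0 in the middle of its travel, +-0.056 at its ends; grows towards the handwheel (+y of the jig). It is geared to the wheel; pushed directly it resists with over 25 N
- pointer_tip (a point): tip of the yellow pointer (3 mm wide) of the sliding stop, over the scale, 50 mm above the worktop
- rider_red_line (a point): point on the white line down the red rider, at pointer height, 50 mm above the worktop: the setting wanted. The rider is a plate 16 mm wide that stands behind the scale up to 66 mm above the worktop. The pointer is on the mark when its tip and this point have the same y in the jig's frame
- rider_blue_line (a point): the same on the blue rider: another setting, not wanted
- stop_face (a point): middle of the stop plate's flat face, which looks along -y of the jig, towards the brick: aluminium plate 48 mm wide, 11 to 55 mm above the worktop; this point is 23 mm above the worktop, at x = 0 of the jig. The stop's arm and nut block rise to 62 mm. The pointer tip lies 26 mm further along +y than this face
- brick_centre (a point): centre of the black power brick (46 x 105 x 30 mm, long axis = its y axis, z up), lying flat on the jig's bed on the -y side of the stop, 0.3 kg with some spread; seated, its centre is 23 mm from the fence's face (x = +2 mm in the jig's frame) and 52.5 mm from the stop's face
- tape: roll of masking tape, 72 mm diameter, 48 mm high, standing beside the handwheel end of the jig, origin at its underside; to be left alone
- tin: red tin, 65 mm diameter, 62 mm high, beside the other end of the jig, origin at its underside; to be left alone
- driver: yellow screwdriver, 18 x 160 mm, lying beside the other end of the jig, origin at its underside; to be left alone

How it is judged:
By the outcome, as a careful person would: the job done as asked, in the order asked, and still so for the second after the job is handed in, with the robot touching nothing.
It also fails if it takes over 72 s, if anything falls off the work surface, if the arm or the gripper's body presses on something with over 40 N, if the wrist force passes 120 N, or if a joint passes its speed limit or range.

ROBOT

A 6-joint arm with a two-finger parallel gripper is mounted at the origin on a cart in front of the work surface, level with it; the furniture and walls round the work are solid. World frame = base frame: x ahead of the robot, y to its left, z up, the work surface at z = 0. Lengths are in mm, angles in rad, forces in N, time in s.
With the tool pointing down it reaches from about 400 to 925 mm from the base axis. Payload 12.5 kg.
Tool frame: the origin (TCP) lies midway between the tips of the shut fingers; the grasp point (between the pads) lies 19 mm behind it; z points along the fingers, y is the line along which they close (so a half turn about z gives the same grasp; the last joint's range is limited). The gripper opens to 95 mm and grips with 3 to 60 N. Pads are 20 mm wide; open, the fingers measure 119 mm over their backs; the gripper's body (75 mm by 180 mm) begins 59 mm behind the grasp point.
Start: joints at [1.08, 0.491, 1.559, -0, 1.092, -0.106], TCP at [234.594, 579.321, 214.661] pointing down, gripper open.
Joint ranges: [-3.1, 3.1], [-0.84, 2.19], [0.05, 2.79], [-1.13, 4.28], [0.06, 2.93], [-2.69, 2.69]. Speed limits (rad/s): [2.22, 2.22, 2.79, 3.14, 3.14, 3.14].

INTERFACE

Orientations are given as [roll, pitch, yaw] about the fixed x, y, z axes, in that order (R = Rz(yaw) Ry(pitch) Rx(roll)).
In Python, from cell import state, viewer, env, models gives the robot as it stands. The module is installed in compiled form; this text tells all that it offers.
- The arm moves only by the tool arm_command, never from a script. Its argument "rows" is a list of rows, each a list of 2 entries, a list of its own where there are three numbers: the shift along the tool's x, y, z normalised to -1 to 1, where 1 is 0.25 m, then the turn about the tool's z normalised to -1 to 1, where 1 is pi rad. A call has exactly 5 rows; each row shifts and turns the commanded pose from where the row before left it, along the tool's axes as they then stand; what a row does not reach is not made up. A row lasts 1/10 s, in which the tool goes at most 50 mm and 8.59 degrees, less where a joint would pass 70% of its speed; a pose out of reach is approached as far as the arm can. A call with a number of a shift or a turn outside -1 to 1 is refused whole. A call with a gripper value outside its range is refused whole. "claw" is the opening, from 0 (shut) to 1 (fully open), set as the call begins (left out, the last holds). The fingers move at their own pace and stop on an object; the grip force is fixed at half the most. Time passes only in rows, so rows that do not move let the fingers close, or fill a call up. It gives the time, the measured TCP pose, the force, the opening and the grip force at its end, in the units of the state.
- state(): the state, without advancing time (a new reading comes with each control period).
- viewer.read_camera(name): name is "side" or "top"; returns (picture, depth): 420x560x3 uint8, red, green, blue; 420x560 float32, mm along the optical axis (not along the pixel's ray), 0 where there is no reading.
- viewer.get_calibration(name): a dict with "camera_matrix" (3x3 intrinsics, pixels), "world_to_cam" (4x4, takes a point from world to camera coordinates). Camera axes: x right, y up, looking along -z (the intrinsics and any distortion apply to the point x, -y, -z); pixel columns grow to the right and rows downward; lengths in mm; the calibration is good to about 2 mm. A picture is of the moment at which its call begins. get_calibration takes no time and is no camera call.
- env.job_done(): hands the job in; it is judged then, once.
Trained networks look in the newest picture that a camera, given by its name, has taken for a name from the list of things; names that differ only in an ending like _2 or _b are one class to them, and where a whole thing is asked for, a point or a joint stands for the part that bears it (a point fixed in the world has none). Each returns a list of dicts, best first, with "confidence" (0 to 1); they miss things now and then, are a little off and sometimes report something else, mostly with a low value. They report only what shows in the picture. A call takes as long as a camera call.
- models.search_frame(camera, label): "position" ([x, y, z] in mm, in world coordinates, good to about 4 mm: the middle of the surface that is visible of it).
- models.mark_of(camera, label): "position" ([x, y, z] in mm, in world coordinates, good to about 4 mm: a listed point, or the origin of a listed thing).
The state is a dict: "t": time; "joints": joint angles; "qvel": joint speeds; "tau": joint torques, N m; "eef_pos": TCP position; "tcp_rot": TCP orientation; "ft_force": force on the tool from outside, world axes, zero at the start; "moment": the same for the moment, N m; "opening": opening from 0.0 (shut) to 1.0 (fully open); "grip_force": force on a finger pad.
Only numpy, scipy, OpenCV 4.12 (cv2) and the standard library are available. Lean on these libraries where they do the work, as an engineer would, in place of code of your own. Each camera call takes 0.05 s, during which the arm holds its last target. There are 200 camera calls.

## Working session

There is one attempt and no reset: what is moved stays moved. The work goes in short steps, Python scripts to look and compute and a tool call to move; the robot and the scene stay as the last step left them, time stands still between calls to the robot, and variables do not carry over. Pictures are saved under pics/ and viewed, at most 10 in all, crops included, and the job is handed in when it is done.

Besides the shell and the picture viewer there is one more tool, called after ">>>" as name(argument=value, ...) on one line, values as JSON. arm_command: Moves the arm, as the interface text tells. Scaled input: -1 to 1 covers 0.25 m each way for a shift and pi rad each way for a turn. Its arguments: {"type":"object","properties":{"rows":{"type":"array","items":{"type":"array"}},"claw":{"type":"number"}},"required":["rows"]}

```bash
mkdir -p pics; cat > h.py <<'E'
import numpy as np, cv2
from cell import state, viewer, env, models
def pic(cam,name):
    p,d=viewer.read_camera(cam); cv2.imwrite('pics/'+name,p[:,:,::-1]); return p,d
def cal(cam):
    c=viewer.get_calibration(cam); return np.array(c['camera_matrix']),np.array(c['world_to_cam']),c
def proj(cam,P):
    K,T,_=cal(cam); q=(T@np.r_[P,1])[:3]; q=K@np.array([q[0],-q[1],-q[2]]); return q[:2]/q[2]
def ray(cam,u,v,z):
    K,T,_=cal(cam); r=np.linalg.inv(K)@np.array([u,v,1.]); r=np.array([r[0],-r[1],-r[2]])
    R=T[:3,:3]; o=-R.T@T[:3,3]; d=R.T@r; return o+d*(z-o[2])/d[2]
def mk(cam,l,f='mark_of'):
    return [(np.round(r['position'],1).tolist(),round(r['confidence'],2)) for r in getattr(models,f)(cam,l)[:2]]
E
python3 - <<'E'
from h import *
for c in('side','top'):
    pic(c,c+'0.png'); K,T,cc=cal(c); print(c,K.round(1).tolist(),cc.keys(),(-T[:3,:3].T@T[:3,3]).round())
    for l in ['jig','fence','wheel_axis','handle','pointer_tip','rider_red_line','rider_blue_line','stop_face','brick_centre','tape','tin','driver']: print(l,mk(c,l))
print(state())
E
```

```text
side [[407.4, 0.0, 271.2], [0.0, 407.4, 209.3], [0.0, 0.0, 1.0]] dict_keys(['camera_matrix', 'world_to_cam']) [  49. -760.  660.]
jig [([513.8, -35.5, -2.2], 0.8), ([603.4, 64.4, 51.8], 0.71)]
fence [([543.6, -92.0, 18.5], 0.58), ([528.6, -377.7, 3.6], 0.39)]
wheel_axis [([508.7, 128.2, 96.2], 0.97)]
handle [([552.4, 148.3, 93.1], 0.62)]
pointer_tip [([608.1, 18.8, 48.0], 0.95)]
rider_red_line [([609.0, 59.5, 49.0], 0.5)]
rider_blue_line [([615.7, -12.6, 51.1], 0.55)]
stop_face [([512.9, -11.9, 25.5], 0.96)]
brick_centre [([526.0, -377.7, 3.4], 0.7), ([519.7, -172.1, 18.5], 0.59)]
tape [([469.4, 289.1, -0.7], 0.6)]
tin [([614.8, -345.8, 2.5], 0.83)]
driver [([529.5, -376.3, -1.6], 0.65), ([506.9, 127.6, 93.5], 0.61)]
top [[400.1, 0.0, 278.4], [0.0, 400.1, 213.3], [0.0, 0.0, 1.0]] dict_keys(['camera_matrix', 'world_to_cam']) [ 3.17e+02 -1.00e+00  1.35e+03]
jig [([514.2, -31.5, -0.6], 0.65)]
fence [([542.5, -92.4, 17.2], 0.83)]
wheel_axis [([509.0, 129.3, 97.3], 0.73)]
handle [([551.4, 147.6, 97.8], 0.49)]
pointer_tip [([607.3, 20.0, 51.8], 0.68), ([541.8, -94.4, 19.1], 0.6)]
rider_red
[... 383 characters left out ...]
0.5], 0.66)]
{'t': 1.3, 'joints': array([ 1.08037616e+00,  4.90932146e-01,  1.55894546e+00,  3.06628156e-06,
        1.09168485e+00, -1.05564395e-01]), 'qvel': array([ 2.63631250e-04,  2.42177120e-03, -1.05525523e-03,  3.50291350e-04,
       -3.60855936e-04, -3.50891816e-05]), 'tau': array([ 3.76260403e-03, -6.12471557e+01, -2.58433414e+01,  6.94356300e-02,
        4.44778218e-02, -5.26050849e-05]), 'eef_pos': array([234.59834107, 579.29966976, 214.62528354]), 'tcp_rot': array([3.14156234e+00, 4.75262709e-07, 2.75673547e+00]), 'ft_force': array([ 0.47589125,  0.11274873, -0.05906603]), 'moment': array([-0.00829055,  0.00761351,  0.02060219]), 'grip_force': 0.0, 'opening': 1.0005239625690274}
```

```bash
python3 - <<'E'
import cv2
a=cv2.imread('pics/side0.png');b=cv2.imread('pics/top0.png')
cv2.imwrite('pics/side0b.png',cv2.resize(a[30:330,130:530],None,fx=2,fy=2,interpolation=3))
cv2.imwrite('pics/top0b.png',b)
E
```

```text
(no output)
```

View pics/side0b.png

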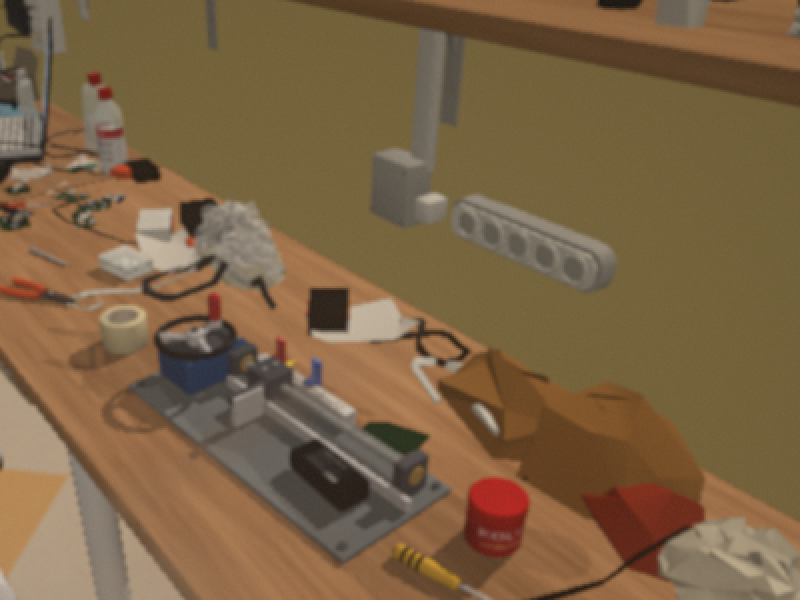

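View pics/top0b.png

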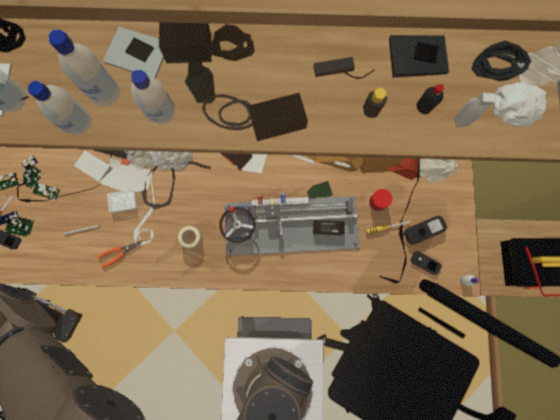

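The side crop shows the red handle at about (215,305), the red and blue riders at (281,350) and (317,372) with the yellow pointer between them at (290,363), and the brick at (330,475). In the top view the jig spans columns 226–358 and rows 198–255, turned slightly. I'll average a few readings and fit the bed outline.

```bash
python3 - <<'E'
from h import *
acc={};im={'side':[],'top':[]}
for i in range(4):
  for c in('side','top'):
    p,d=viewer.read_camera(c); im[c].append(p.astype(float))
    for l in ['wheel_axis','handle','pointer_tip','rider_red_line']:
        r=models.mark_of(c,l)
        if r: acc.setdefault((l,c),[]).append(np.r_[r[0]['position'],r[0]['confidence']])
for k,v in acc.items(): print(k,np.round(v,1).tolist())
for c in im: np.save(c+'.npy',np.mean(im[c],0))
t=np.mean(im['top'],0).astype(np.uint8)
hsv=cv2.cvtColor(t,cv2.COLOR_RGB2HSV)
m=((hsv[:,:,1]<60)&(hsv[:,:,2]>40)).astype(np.uint8); m[:190]=0;m[262:]=0;m[:,:220]=0;m[:,365:]=0
m=cv2.morphologyEx(m,cv2.MORPH_OPEN,np.ones((3,3)))
cs,_=cv2.findContours(m,0,2); c=max(cs,key=cv2.contourArea)[:,0]
W=np.array([ray('top',u,v,8)[:2] for u,v in c],np.float32)
print(cv2.minAreaRect(W))
# near edge line fit
near=W[(W[:,0]<470)&(abs(W[:,1]+50)<170)]; print('near',len(near),np.polyfit(near[:,1],near[:,0],1))
s=np.mean(im['side'],0)[:,:,::-1].astype(np.uint8)
u,v=proj('side',[608,30,45]).astype(int); print(u,v)
a=cv2.resize(s[v-25:v+25,u-33:u+33],None,fx=12,fy=12,interpolation=cv2.INTER_CUBIC);cv2.imwrite('pics/rid.png',a[:600,:792])
E
```

```text
('wheel_axis', 'side') [[508.7, 130.9, 95.8, 0.6], [510.6, 128.1, 96.3, 0.9], [508.9, 131.7, 93.1, 0.9], [511.1, 131.7, 93.9, 1.0]]
('handle', 'side') [[551.6, 144.7, 94.4, 0.6], [552.1, 146.0, 93.5, 0.6], [551.3, 148.0, 94.1, 0.5], [553.6, 146.4, 92.8, 0.4]]
('pointer_tip', 'side') [[610.6, 19.5, 49.7, 0.9], [610.3, 17.5, 50.5, 0.6], [609.4, 18.8, 48.0, 1.0], [608.3, 21.6, 48.0, 0.9]]
('rider_red_line', 'side') [[607.8, 63.5, 50.2, 0.6], [608.9, 61.8, 49.4, 0.5], [609.0, 60.9, 53.1, 0.6], [608.5, 62.5, 49.6, 0.6]]
('wheel_axis', 'top') [[510.4, 131.0, 99.7, 0.9], [504.5, 129.2, 98.6, 0.9], [509.4, 131.4, 98.3, 0.9], [510.8, 127.3, 98.6, 0.8]]
('handle', 'top') [[552.8, 147.9, 97.7, 0.5], [551.2, 148.9, 99.5, 0.5], [551.6, 149.6, 100.6, 0.6], [550.9, 148.9, 100.1, 0.5]]
('pointer_tip', 'top') [[607.7, 18.1, 50.7, 0.7], [610.3, 19.4, 48.3, 0.8], [607.8, 18.0, 50.8, 0.5], [609.7, 17.2, 51.4, 0.9]]
('rider_red_line', 'top') [[607.0, 59.6, 52.0, 0.6], [613.6, -342.3, -6.0, 0.7], [604.5, 62.4, 53.6, 0.4], [606.6, 62.6, 54.0, 0.4]]
((525.9989013671875, -46.97743225097656), (185.7802276611328, 448.99774169921875), 4.680318832397461)
near 15 [2.43966849e-03 4.40650885e+02]
274 210
```

View pics/rid.png

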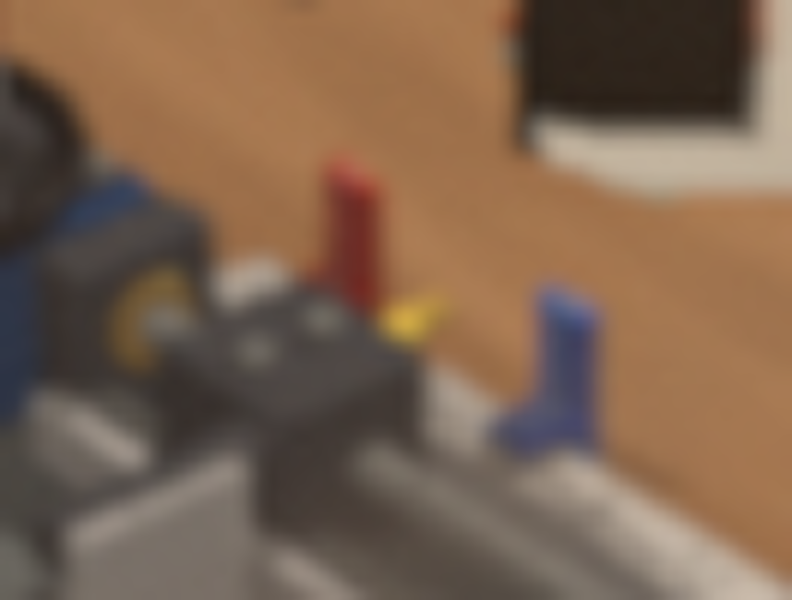

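The crop shows the yellow pointer at (415,320), the red rider at (352,230) and the blue one at (570,370). Red is therefore towards the wheel, and the wheel has to turn counterclockwise about 2.1 turns. Before moving I'll check how much room the overhead shelf leaves.

```bash
python3 - <<'E'
from h import *
p,d=viewer.read_camera('top'); K,T,_=cal('top')
for v,u in [(150,200),(150,300),(150,450),(100,300),(158,300),(230,300)]:
    z=d[v,u]; q=np.array([(u-K[0,2])/K[0,0]*z,-(v-K[1,2])/K[1,1]*z,-z,1]); print(u,v,z,(np.linalg.inv(T)@q)[:3].round())
E
```

```text
200 150 850.2738 [598. 168. 537.]
300 150 850.01874 [603. -44. 538.]
450 150 849.48096 [ 612. -363.  541.]
300 100 811.9252 [690. -40. 593.]
300 158 1399.1113 [760. -74.   9.]
300 230 1351.4927 [506. -78.  11.]
```

>>> arm_command(rows=[[[0,0,0],-0.0408],[[0,0,0],-0.0408],[[0,0,0],-0.0409],[[0,0,0],0],[[0,0,0],0]], claw=0.7)

```text
t: 3.85
eef_pos: [234.6, 579.3, 214.7]
tcp_rot: [3.141, 0.0, 3.138]
ft_force: [-0.7, 0.0, -0.3]
opening: 0.705
grip_force: 0.0
```

>>> arm_command(rows=[[[-0.0846,-0.1151,0],0],[[-0.0846,-0.1151,0],0],[[-0.0846,-0.1151,0],0],[[-0.0846,-0.1151,0],0],[[-0.0846,-0.1151,0],0]])

```text
t: 4.35
eef_pos: [341.0, 434.3, 214.8]
tcp_rot: [3.141, 0.0, 3.138]
ft_force: [0.6, 0.7, 1.2]
opening: 0.698
grip_force: 0.0
```

>>> arm_command(rows=[[[-0.0846,-0.1151,0],0],[[-0.0846,-0.1151,0],0],[[-0.0846,-0.1151,0],0],[[-0.0846,-0.1151,0],0],[[-0.0846,-0.1151,0],0]])

```text
t: 4.85
eef_pos: [446.9, 290.3, 214.8]
tcp_rot: [3.141, 0.0, 3.138]
ft_force: [0.1, 0.1, 0.2]
opening: 0.697
grip_force: 0.0
```

>>> arm_command(rows=[[[-0.0846,-0.1151,0],0],[[-0.0846,-0.1151,0],0],[[-0.0846,-0.1151,0],0],[[-0.0846,-0.1151,0],0],[[-0.0846,-0.1151,0],0]])

```text
t: 5.35
eef_pos: [552.6, 146.4, 214.8]
tcp_rot: [3.141, 0.0, 3.138]
ft_force: [-0.0, 0.6, 0.1]
opening: 0.701
grip_force: 0.0
```

>>> arm_command(rows=[[[0.002,0.0048,0.1268],0],[[0,0,0.1268],0],[[0,0,0.1268],0],[[0,0,0.1268],0],[[0,0,0],0]])

```text
t: 5.85
eef_pos: [549.7, 148.6, 84.7]
tcp_rot: [-3.141, -0.006, 3.139]
ft_force: [0.2, 0.8, 0.3]
opening: 0.704
grip_force: 0.0
```

>>> arm_command(rows=[[[0,0,0],0],[[0,0,0],0],[[0,0,0],0],[[0,0,0],0],[[0,0,0],0]], claw=0)

```text
t: 6.35
eef_pos: [551.6, 149.0, 88.6]
tcp_rot: [3.141, 0.001, 3.141]
ft_force: [-0.0, 0.2, 0.6]
opening: 0.336
grip_force: 0.0
```

>>> arm_command(rows=[[[0,0,0],0],[[0,0,0],0],[[0,0,0],0],[[0,0,0],0],[[0,0,0],0]], claw=0)

```text
t: 6.85
eef_pos: [551.4, 148.8, 88.1]
tcp_rot: [-3.142, 0.0, -3.141]
ft_force: [-1.4, -2.1, 5.7]
opening: 0.187
grip_force: 30.0
```

```bash
python3 - <<'E'
import numpy as np
a=np.radians(23.8+20*np.arange(41)); P=46*np.c_[np.cos(a),np.sin(a)]; D=np.diff(P,axis=0)
for i,(x,y) in enumerate(D[:18]): print(i,round(-x/250,4),round(y/250,4))
E
```

```text
0 0.0355 0.0531
1 0.0516 0.0377
2 0.0614 0.0178
3 0.0638 -0.0042
4 0.0585 -0.0258
5 0.0461 -0.0442
6 0.0282 -0.0573
7 0.0069 -0.0635
8 -0.0152 -0.0621
9 -0.0355 -0.0531
10 -0.0516 -0.0377
11 -0.0614 -0.0178
12 -0.0638 0.0042
13 -0.0585 0.0258
14 -0.0461 0.0442
15 -0.0282 0.0573
16 -0.0069 0.0635
17 0.0152 0.0621
```

>>> arm_command(rows=[[[0.0355,0.0531,0],0],[[0.0516,0.0377,0],0],[[0.0614,0.0178,0],0],[[0.0638,-0.0042,0],0],[[0.0585,-0.0258,0],0]])

```text
t: 7.35
eef_pos: [484.3, 168.6, 88.1]
tcp_rot: [-3.141, 0.003, -3.141]
ft_force: [10.9, -13.1, -1.8]
opening: 0.186
grip_force: 30.0
```

>>> arm_command(rows=[[[0.0461,-0.0442,0],0],[[0.0282,-0.0573,0],0],[[0.0069,-0.0635,0],0],[[-0.0152,-0.0621,0],0],[[-0.0355,-0.0531,0],0]])

```text
t: 7.85
eef_pos: [475.7, 98.0, 88.0]
tcp_rot: [3.141, -0.001, 3.141]
ft_force: [3.5, 7.6, 3.1]
opening: 0.189
grip_force: 30.0
```

>>> arm_command(rows=[[[-0.0516,-0.0377,0],0],[[-0.0614,-0.0178,0],0],[[-0.0638,0.0042,0],0],[[-0.0585,0.0258,0],0],[[-0.0461,0.0442,0],0]])

```text
t: 8.35
eef_pos: [547.1, 102.6, 88.0]
tcp_rot: [-3.141, -0.001, 3.141]
ft_force: [-8.1, 1.4, 9.2]
opening: 0.188
grip_force: 30.0
```

>>> arm_command(rows=[[[-0.0282,0.0573,0],0],[[-0.0069,0.0635,0],0],[[0.0152,0.0621,0],0],[[0.0355,0.0531,0],0],[[0.0516,0.0377,0],0]])

```text
t: 8.85
eef_pos: [529.7, 171.3, 88.0]
tcp_rot: [-3.14, -0.0, -3.141]
ft_force: [-3.3, -15.3, 8.6]
opening: 0.187
grip_force: 30.0
```

>>> arm_command(rows=[[[0.0614,0.0178,0],0],[[0.0638,-0.0042,0],0],[[0.0585,-0.0258,0],0],[[0.0461,-0.0442,0],0],[[0.0282,-0.0573,0],0]])

```text
t: 9.35
eef_pos: [465.3, 143.1, 88.1]
tcp_rot: [3.141, 0.001, -3.141]
ft_force: [8.4, -0.3, 1.3]
opening: 0.187
grip_force: 30.0
```

>>> arm_command(rows=[[[0.0069,-0.0635,0],0],[[-0.0152,-0.0621,0],0],[[-0.0355,-0.0531,0],0],[[-0.0516,-0.0377,0],0],[[-0.0614,-0.0178,0],0]])

```text
t: 9.85
eef_pos: [504.5, 83.5, 88.0]
tcp_rot: [3.141, -0.001, 3.141]
ft_force: [-0.3, 13.1, 7.4]
opening: 0.184
grip_force: 30.0
```

>>> arm_command(rows=[[[-0.0638,0.0042,0],0],[[-0.0585,0.0258,0],0],[[-0.0461,0.0442,0],0],[[-0.0282,0.0573,0],0],[[-0.0069,0.0635,0],0]])

```text
t: 10.35
eef_pos: [555.7, 132.7, 88.0]
tcp_rot: [-3.141, -0.001, 3.141]
ft_force: [-8.3, -3.1, 10.2]
opening: 0.185
grip_force: 30.0
```

```bash
python3 - <<'E'
from h import *
acc={};im=[]
for i in range(5):
  for c in('side','top'):
    p,d=viewer.read_camera(c); 
    if c=='side': im.append(p.astype(float))
    for l in ['pointer_tip','rider_red_line']:
        r=models.mark_of(c,l)
        if r: acc.setdefault((l,c),[]).append(np.r_[r[0]['position'],r[0]['confidence']])
for k,v in acc.items(): print(k,np.round(v,1).tolist())
s=np.mean(im,0)[:,:,::-1].astype(np.uint8)
u,v=proj('side',[608,30,45]).astype(int)
cv2.imwrite('pics/rid2.png',cv2.resize(s[v-25:v+25,u-33:u+33],None,fx=12,fy=12,interpolation=cv2.INTER_CUBIC)); cv2.imwrite('pics/s2.png',s)
print(state()['eef_pos'],state()['ft_force'],state()['t'])
E
```

```text
('pointer_tip', 'side') [[604.3, 55.8, 48.3, 0.7], [605.3, 58.2, 46.6, 1.0], [604.0, 57.1, 50.7, 0.6], [603.8, 58.3, 49.0, 0.6], [604.9, 59.1, 49.4, 0.7]]
('rider_red_line', 'side') [[609.4, 62.9, 49.2, 0.4], [608.3, 63.9, 49.3, 0.4], [517.9, -173.2, 15.5, 0.6], [607.2, 60.8, 49.1, 0.6], [610.4, 63.5, 49.3, 0.6]]
('pointer_tip', 'top') [[606.0, 58.1, 50.2, 0.7], [605.0, 58.9, 52.6, 0.7], [528.1, -380.3, -1.6, 0.5], [603.7, 57.2, 52.0, 0.8], [604.9, 59.7, 51.9, 0.5]]
('rider_red_line', 'top') [[605.9, 61.0, 51.9, 0.4]]
[555.48407998 133.00873671  88.05517584] [-1.47141202  3.08087044  6.71190576] 11.85
```

View pics/rid2.png

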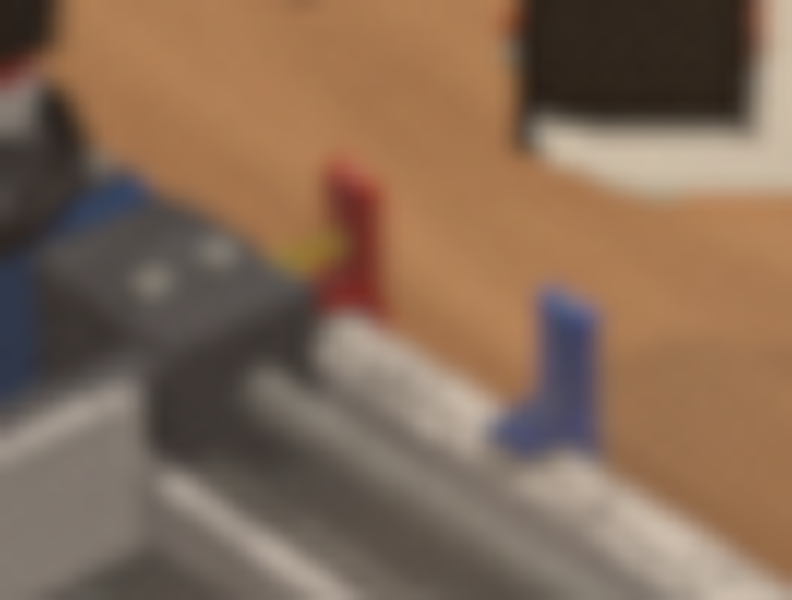

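The pointer tip at (345,240) now shows just in front of the red plate (328–382), about 4 mm short of the line. I'll check that with subpixel colour edges.

```bash
cat > sub.py <<'E'
from h import *
yaw=0.075; O=np.array([514.6,-33.]); ex=np.array([np.cos(yaw),np.sin(yaw)]); ey=np.array([-ex[1],ex[0]])
K,T,_=cal('side'); R=T[:3,:3]; o=-R.T@T[:3,3]
def toplane(u,v,X):   # vertical plane x_jig = X -> (y_jig,z)
    r=np.linalg.inv(K)@np.array([u,v,1.]); d=R.T@np.array([r[0],-r[1],-r[2]])
    s=(X-(o[:2]-O)@ex)/(d[:2]@ex); P=o+s*d; return (P[:2]-O)@ey,P[2]
def jig(P): P=np.array(P); return (P[:2]-O)@ex,(P[:2]-O)@ey
def plate(img,X):  # img float RGB
    u0,v0=proj('side',[608,30,45]).astype(int); out=[]
    red=img[:,:,0]-img[:,:,1]
    f=img[:,:,1]   # green drops on red plate vs wood
    for v in range(v0-25+14,v0-25+26):
        us=np.arange(u0-33+20,u0-33+38); 
        g=img[v,us,1]; 
        i=us[np.argmin(g)]; lo=g.min(); bl=np.median(g[:4]); br=np.median(g[-4:])
        k=np.argmin(g)
        def cross(rng,b):
            h=(b+lo)/2
            for a,c in rng:
                if (g[a]-h)*(g[c]-h)<=0: return us[a]+(us[c]-us[a])*(h-g[a])/(g[c]-g[a])
        L=cross([(j,j-1) for j in range(k,0,-1)],bl); Rr=cross([(j,j+1) for j in range(k,len(us)-1)],br)
        if L and Rr: out.append((v,round(L,2),round(Rr,2),*np.round(toplane(L,v,X),1),*np.round(toplane(Rr,v,X),1)))
    return out
E
python3 - <<'E'
from sub import *
a=np.load('side.npy'); b=cv2.imread('pics/s2.png')[:,:,::-1].astype(float)
for im in(a,b):
    print('--')
    for r in plate(im,99): print(*[float(q) for q in r],'mid',round((r[3]+r[5])/2,2))
for nm,im in(('a',a),('b',b)):
    y=np.minimum(im[:,:,0],im[:,:,1])-im[:,:,2]; u0,v0=proj('side',[608,30,45]).astype(int)
    sub=(im[:,:,1]-im[:,:,2])[v0-10:v0+5,u0-12:u0+8] if nm=='a' else (im[:,:,1]-im[:,:,2])[v0-10:v0+2,u0-12:u0+3]
    print(u0-12,v0-10); print(sub.astype(int))
print(jig([604.6,57.85]),jig([608,61.9]),jig([609,19.]),proj('side',[604.6,57.85,50]),proj('side',[608,61.9,50]))
E
```

```text
--
199.0 267.37 270.49 90.5 65.2 76.4 71.6 mid 83.45
200.0 267.5 271.79 90.0 62.1 70.6 70.9 mid 80.3
201.0 267.72 272.11 89.1 59.2 69.3 68.3 mid 79.2
202.0 267.88 272.17 88.5 56.1 69.1 65.1 mid 78.8
203.0 267.82 272.23 88.9 52.6 68.9 61.9 mid 78.9
204.0 267.75 272.28 89.3 49.1 68.7 58.6 mid 79.0
205.0 267.65 272.35 89.8 45.4 68.5 55.4 mid 79.15
206.0 267.01 272.4 92.9 40.6 68.4 52.2 mid 80.65
207.0 265.56 272.49 99.9 33.9 68.0 49.0 mid 83.95
208.0 265.05 272.57 102.4 29.3 67.7 45.8 mid 85.05
209.0 264.93 272.74 103.1 25.5 67.0 42.8 mid 85.05
210.0 269.38 272.55 82.4 32.0 67.9 39.0 mid 75.15
--
199.0 267.46 270.69 90.1 65.4 75.5 72.0 mid 82.8
200.0 267.54 271.74 89.8 62.2 70.9 70.8 mid 80.35
201.0 267.73 272.11 89.1 59.2 69.3 68.3 mid 79.2
202.0 267.87 272.14 88.6 56.1 69.2 65.0 mid 78.9
203.0 268.05 272.2 87.8 53.1 69.0 61.8 mid 78.4
204.0 268.74 272.31 84.8 51.2 68.6 58.7 mid 76.7
205.0 269.16 272.4 82.9 48.7 68.3 55.5 mid 75.6
206.0 268.85 272.44 84.4 44.6 68.1 52.3 mid 76.25
207.0 268.12 272.46 87.9 39.6 68.1 48.9 mid 78.0
208.0 267.33 272.49 91.7 34.4 68.1 45.6 mid 79.9
209.0 266
[... 1176 characters left out ...]
7 11 24 35 40 42 42]
 [37 39 39 39 40 36 29 17  9 12 24 35 41 42 42]
 [33 39 43 44 45 47 42 31 14 11 23 36 41 43 42]
 [24 38 49 55 58 58 52 36 18 12 23 34 41 42 43]
 [14 29 46 56 60 55 42 27 13 12 23 34 41 42 43]
 [ 4 13 24 35 41 34 21 11  8 10 22 34 40 41 43]
 [ 2  4  7 12 15 13  8  7  6 11 22 32 39 40 41]
 [ 3  3  3  3  4  5  6  6  7 10 19 31 37 39 41]
 [ 3  3  3  3  4  5  6  8  7  8 16 29 37 39 40]
 [ 3  4  4  4  5  6  9 10 10 10 15 26 36 39 39]]
(np.float64(96.55435753582731), np.float64(83.85093047094723)) (np.float64(100.24826483186341), np.float64(87.63478417957435)) (np.float64(98.03096920797498), np.float64(44.780454175287915)) [268.28128125 204.77187094] [268.44756902 203.80330724]
```

```bash
python3 - <<'E'
from h import *
a=np.load('top.npy'); b=np.mean([viewer.read_camera('top')[0].astype(float) for _ in range(4)],0); np.save('top2.npy',b)
for P in([609,19,50],[604.6,57.85,50],[608,61.9,50],[608,61.9,66]): print(P,proj('top',P).round(2))
for im in(a,b):
    r=im[196:207,255:282]
    print('R-G');print((r[:,:,0]-r[:,:,1]).astype(int)); print('G-B');print((r[:,:,1]-r[:,:,2]).astype(int))
z=[a[185:215,250:290],b[185:215,250:290]]
cv2.imwrite('pics/tp.png',np.vstack([cv2.resize(q[:,:,::-1].astype(np.uint8)[:20],None,fx=14,fy=14,interpolation=cv2.INTER_CUBIC) for q in z]))
E
```

```text
[609, 19, 50] [272.13 196.96]
[604.6, 57.85, 50] [260.41 197.93]
[608, 61.9, 50] [259.23 196.9 ]
[608, 61.9, 66] [259.04 195.83]
R-G
[[ 36  44  72  86  69  75  81  52  37  36  36  34  34  36  35  35  34  32
   33  34  34  35  34  34  30  14  -6]
 [ 35  39  51  64  54  52  60  46  35  35  35  34  34  34  33  33  29  27
   33  33  33  32  33  31  28  12  -7]
 [ 33  31  37  57  56  50  60  48  35  31  30  29  29  29  28  25  21  21
   24  24  23  21  22  21  15   5 -10]
 [ 21  21  28  61  68  57  64  44  22  18  16  15  16  15  14  14  14  14
   14  12   9   9  10   9   5   2  -9]
 [ 10  10  16  50  69  51  60  33   9   5   6   7   7   6   6   8  10  11
    9   6   6   6   6   5   5   3  -7]
 [  6   6  11  46  63  44  57  29   8   5   6   5   5   6   6   9  13  15
   13   8   5   5   6   5   5   5  -3]
 [  6   6  11  43  55  39  47  25   7   6   5   5   6   7   7  11  18  20
   16   8   5   5   5   5   6   5   2]
 [  6   5  10  30  34  23  23  16   6   6   4   6   6   6   6   9  17  19
   15   8   5   5   6   5   5   6   4]
 [  5   5   7  10  10   7   7   7   5   5   5   7   6   4   4  
[... 3320 characters left out ...]
  11  11  10   2 -34]
 [  4   3   3   3   4   4   4   5   9  11  10  10  10  10  10  11  10  11
   11  11  11  11  10  10  12   4 -25]
 [  4   4   4   4   2   2   4   4   9  11  10  10  11  10  10  10  10  10
   10  10  11  10  10  10  11   9  -2]
 [  3   2   4   3   4   3   4   4   9   9   9  10  11  11  10  11  11  10
   10  10  11  11  11  10  10  10   9]
 [  2   4   3   3   5   2   5   3   8   8   9  10  10  11  10  10  10  10
   10  10  10  10   9  10  10   9   9]
 [  3   3   2   3   4   5   3   4   5   2   3   4   6   8   9   9   8   7
    9   7   9   9   9   8   9   8   8]
 [  2   5   3   2   4   5   4   4   2   2   0   3   3   6   6   6   6   7
    6   6   6   6   8   7   7   5   5]]
```

View pics/tp.png

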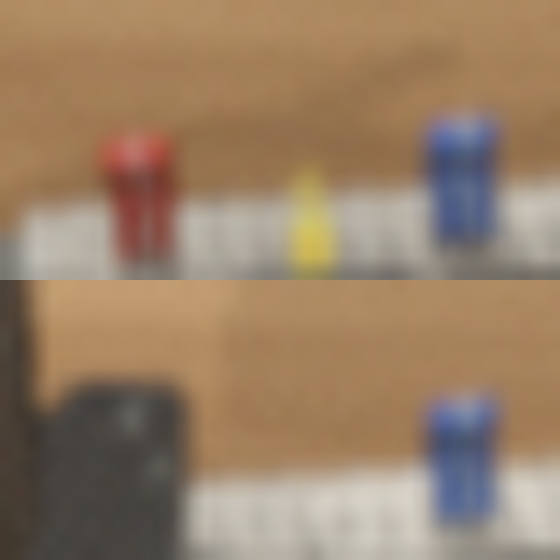

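In the first top crop the red rider's white line is at about (140,215) and the pointer tip at (312,175). In the second the gripper hides both. The top view puts the remaining gap well below 4 mm, so I'll let go and look with the gripper out of the way.

>>> arm_command(rows=[[[0,0,0],0],[[0,0,0],0],[[0,0,0],0],[[0,0,-0.1],0],[[0,0,-0.16],0]], claw=0.7)

```text
t: 12.55
eef_pos: [554.1, 132.9, 151.4]
tcp_rot: [-3.141, -0.005, 3.141]
ft_force: [0.8, 0.1, 0.1]
opening: 0.549
grip_force: 0.0
```

>>> arm_command(rows=[[[0.08,0.14,-0.08],0],[[0.08,0.16,0],0],[[0.08,0.16,0],0],[[0.08,0.16,0],0],[[0,0,0],0]])

```text
t: 13.05
eef_pos: [472.9, 291.8, 172.8]
tcp_rot: [3.141, -0.001, -3.137]
ft_force: [0.1, -0.2, 0.1]
opening: 0.7
grip_force: 0.0
```

```bash
python3 - <<'E'
from h import *
I=[];D=[]
for _ in range(6):
    p,d=viewer.read_camera('top'); I.append(p.astype(float)); D.append(d)
b=np.mean(I,0); np.save('top3.npy',b)
r=b[193:207,253:272]
print('R-G');print((r[:,:,0]-r[:,:,1]).astype(int)); print('G-B');print((r[:,:,1]-r[:,:,2]).astype(int))
cv2.imwrite('pics/tp3.png',cv2.resize(b[185:210,245:280,::-1].astype(np.uint8),None,fx=20,fy=20,interpolation=cv2.INTER_CUBIC))
K,T,_=cal('top'); d=np.median(D,0); Ti=np.linalg.inv(T)
for u in(259,260,261,283):
  print(u,[ (v,*(Ti@np.array([(u-K[0,2])/K[0,0]*d[v,u],-(v-K[1,2])/K[1,1]*d[v,u],-d[v,u],1]))[[0,2]].round().astype(int)) for v in range(193,206)])
E
```

```text
R-G
[[36 35 35 37 37 38 38 38 37 36 36 36 36 36 36 36 35 36 35]
 [36 36 35 38 46 52 51 55 55 42 36 36 36 37 36 37 35 35 36]
 [36 35 36 43 64 76 66 77 81 51 37 36 36 36 36 35 36 37 36]
 [36 35 37 44 68 82 66 71 77 52 37 35 36 35 35 36 36 36 35]
 [37 37 35 37 47 60 52 51 59 48 37 37 36 35 35 36 35 36 35]
 [34 35 34 32 37 59 56 49 61 50 35 32 31 29 30 30 29 27 27]
 [27 24 21 21 30 62 62 45 62 46 21 17 17 17 16 15 14 13 14]
 [14 13  9 10 17 50 52 36 51 34 10  6  6  6  7  7  6  6  7]
 [ 6  7  5  6 12 40 37 27 37 28  8  5  5  5  5  5  5  5  6]
 [ 5  6  5  6 13 33 25 21 24 24  8  5  6  5  5  5  5  6  5]
 [ 4  6  6  7 11 25 20 20 20 17  6  5  5  6  6  6  5  6  6]
 [ 5  5  6  5  7 12 15 19 17 12  6  5  5  5  5  5  6  5  5]
 [ 4  5  4  4  4  5 10 12  9  5  4  4  4  4  5  4  6  4  4]
 [ 4  4  5  5  3  4  3  3  2  4  4  3  4  3  4  5  5  4  4]]
G-B
[[ 37  37  38  38  37  36  35  36  37  38  36  38  37  37  37  36  36  37
   38]
 [ 37  36  37  36  34  29  26  29  31  34  37  37  37  36  36  36  36  37
   37]
 [ 37  37  39  36  28  17  15  15  19  30  35  38  37  37  37  36  37  36
   36]
 [ 38  3
[... 2069 characters left out ...]
.int64(41)), (200, np.int64(600), np.int64(40)), (201, np.int64(594), np.int64(53)), (202, np.int64(591), np.int64(51)), (203, np.int64(587), np.int64(51)), (204, np.int64(584), np.int64(52)), (205, np.int64(579), np.int64(59))]
283 [(193, np.int64(635), np.int64(0)), (194, np.int64(616), np.int64(67)), (195, np.int64(613), np.int64(66)), (196, np.int64(613), np.int64(53)), (197, np.int64(612), np.int64(39)), (198, np.int64(609), np.int64(40)), (199, np.int64(606), np.int64(39)), (200, np.int64(601), np.int64(42)), (201, np.int64(598), np.int64(41)), (202, np.int64(596), np.int64(33)), (203, np.int64(593), np.int64(34)), (204, np.int64(589), np.int64(36)), (205, np.int64(589), np.int64(18))]
```

View pics/tp3.png

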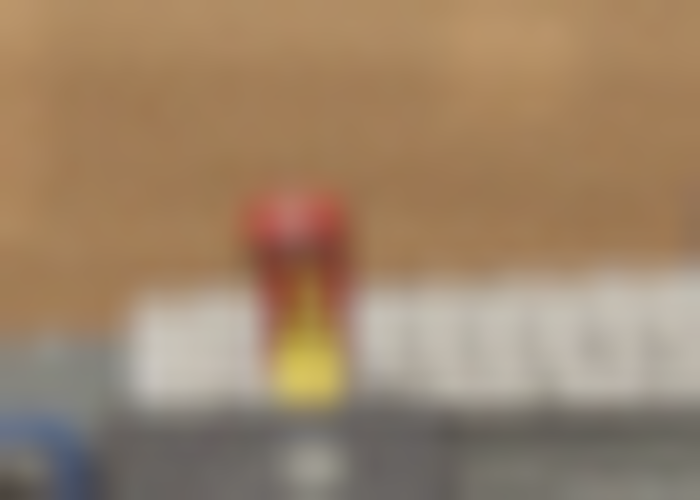

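The top view shows the pointer at (310,300) on the red rider, nearly on the white line at (298,215). Allowing for height and yaw, it is about 0.6 mm short. I'll grip the handle again and turn about 10° further.

>>> arm_command(rows=[[[-0.0825,-0.1587,0],0],[[-0.0825,-0.1587,0],0],[[-0.0825,-0.1587,0],0],[[-0.0825,-0.1587,0],0],[[0,0,0],0]])

```text
t: 13.85
eef_pos: [560.0, 124.5, 172.7]
tcp_rot: [-3.141, 0.001, 3.136]
ft_force: [-0.0, 0.3, 0.9]
opening: 0.701
grip_force: 0.0
```

>>> arm_command(rows=[[[0,0,0.08],0],[[0,0,0.1],0],[[0,0,0.1],0],[[0,0,0.06],0],[[0,0,0],0]])

```text
t: 14.35
eef_pos: [556.7, 129.1, 86.0]
tcp_rot: [-3.141, -0.004, 3.141]
ft_force: [-0.3, 0.1, 0.3]
opening: 0.699
grip_force: 0.0
```

>>> arm_command(rows=[[[0.0104,0.0148,0],0],[[0,0,0],0],[[0,0,0],0],[[0,0,0],0],[[0,0,0],0]], claw=0)

```text
t: 14.85
eef_pos: [555.2, 133.4, 88.3]
tcp_rot: [3.141, 0.001, -3.141]
ft_force: [-0.3, -0.3, -0.5]
opening: 0.337
grip_force: 0.0
```

>>> arm_command(rows=[[[0,0,0],0],[[0,0,0],0],[[0,0,0],0],[[0,0,0],0],[[0,0,0],0]])

```text
t: 15.35
eef_pos: [555.1, 133.4, 87.9]
tcp_rot: [3.141, 0.0, -3.142]
ft_force: [-0.2, -0.0, 2.4]
opening: 0.19
grip_force: 30.0
```

>>> arm_command(rows=[[[0.0015,0.016,0],0],[[0.003,0.0144,0],0],[[0,0,0],0],[[0,0,0],0],[[0,0,0],0]])

```text
t: 15.85
eef_pos: [553.8, 141.1, 87.9]
tcp_rot: [3.141, -0.0, -3.141]
ft_force: [-2.1, -0.4, 4.2]
opening: 0.187
grip_force: 30.0
```

>>> arm_command(rows=[[[0,0,0],0],[[0,0,0],0],[[0,0,0],0],[[0,0,-0.1],0],[[0,0,-0.16],0]], claw=0.7)

```text
t: 16.35
eef_pos: [552.9, 140.8, 151.6]
tcp_rot: [-3.141, -0.005, 3.141]
ft_force: [1.0, -0.2, 0.4]
opening: 0.551
grip_force: 0.0
```

>>> arm_command(rows=[[[0.08,0,-0.1],0],[[0.14,0,0],0],[[0.14,0,0],0],[[0.14,0,0],0],[[0.14,0,0],0]], claw=0)

```text
t: 16.85
eef_pos: [392.5, 140.9, 177.8]
tcp_rot: [3.141, 0.0, 3.141]
ft_force: [0.3, 0.2, 0.5]
opening: 0.243
grip_force: 0.0
```

>>> arm_command(rows=[[[0,-0.16,0],0],[[0,-0.16,0],0],[[0,-0.16,0],0],[[0,-0.16,0],0],[[0,-0.16,0],0]])

```text
t: 17.35
eef_pos: [393.8, -60.6, 178.0]
tcp_rot: [-3.142, 0.001, -3.141]
ft_force: [1.1, 0.7, -0.0]
opening: 0.006
grip_force: 0.0
```

```bash
python3 - <<'E'
from h import *
I=[];D=[]
for _ in range(4):
    p,d=viewer.read_camera('top'); I.append(p.astype(float)); D.append(d)
b=np.mean(I,0); np.save('top4.npy',b); d=np.median(D,0)
r=b[194:206,253:268]
for nm,q in(('R-G',r[:,:,0]-r[:,:,1]),('G-B',r[:,:,1]-r[:,:,2])): print(nm);print(q.astype(int))
K,T,_=cal('top'); Ti=np.linalg.inv(T)
# brick by height 30..50 inside lane
v,u=np.mgrid[205:262,270:365]; z=d[v,u]
P=np.stack([(u-K[0,2])/K[0,0]*z,-(v-K[1,2])/K[1,1]*z,-z,np.ones_like(z)],-1)@Ti.T
m=(P[...,2]>31)&(P[...,2]<46)&(b[v,u].mean(-1)<70)
n,lab,st,ce=cv2.connectedComponentsWithStats(m.astype(np.uint8)); k=1+np.argmax(st[1:,4])
q=P[lab==k]; print(st[k],q[:,:3].mean(0).round(1),cv2.minAreaRect(q[:,:2].astype(np.float32)))
# fence: height 20-30 strip
f=(P[...,2]>21)&(P[...,2]<30)&(P[...,0]>530)&(P[...,0]<560)&(b[v,u].mean(-1)>80); q=P[f]; print('fence',len(q),np.polyfit(q[:,1],q[:,0],1))
for l in('brick_centre','stop_face','fence'): print(l,mk('top',l),mk('side',l))
cv2.imwrite('pics/tp4.png',cv2.resize(b[185:265,220:370,::-1].astype(np.uint8),None,fx=5,fy=5,interpolation=cv2.INTER_CUBIC))
E
```

```text
R-G
[[37 37 38 40 50 55 53 59 58 44 38 38 39 39 38]
 [37 37 37 45 69 82 72 81 86 55 39 38 36 35 35]
 [39 38 38 46 72 88 72 78 83 53 38 35 36 35 35]
 [37 37 38 40 53 67 54 54 62 47 36 35 37 35 36]
 [37 36 35 35 39 57 55 48 60 50 34 33 30 29 29]
 [28 27 24 23 31 59 60 46 62 46 21 17 16 17 15]
 [14 13 10 10 17 49 52 42 58 35  9  7  7  6  7]
 [ 7  6  6  6 12 37 36 30 45 31  7  4  5  5  5]
 [ 5  6  5  5 11 27 19 18 23 24  8  5  6  6  6]
 [ 5  6  6  7 10 20 13 12  9 12  7  6  6  6  5]
 [ 5  5  5  6  8 11 10 13  7  6  5  5  6  5  6]
 [ 5  5  5  4  4  5  6  8  5  4  3  5  3  4  6]]
G-B
[[ 39  41  39  39  37  31  27  29  34  37  39  39  39  37  38]
 [ 40  41  42  38  31  18  14  16  21  32  37  38  38  38  37]
 [ 39  40  40  37  26  12  10  10  14  28  36  38  37  38  36]
 [ 40  40  41  39  28  13  14  15  14  28  37  37  37  36  36]
 [ 38  38  37  36  29  18  27  34  19  22  31  32  31  31  30]
 [ 30  27  23  24  21  18  38  51  24  15  19  18  18  18  19]
 [ 18  15  13  14  12  16  50  63  29  10  12  12  11  11  12]
 [ 11  11  11  10  10  23  70  79  48  11  10  11  11  11  11]
 [ 11  11  11  11   9  37  93  98  77  21   9  10  10  11  10]
 [ 10   9  10  10  11  41  97 105  92  32   9  10  10  11  11]
 [  9  10   9   9  10  31  76  84  76  29   7   8   8  10  10]
 [  7   6   6   5   5  11  27  29  27  10   4   3   4   5   8]]
[ 43  15  32  15 343] [ 514.4 -169.6   38.1] ((514.938720703125, -170.63369750976562), (102.70508575439453, 45.742488861083984), 89.1541748046875)
fence 290 [-5.39070753e-02  5.43160467e+02]
brick_centre [([517.7, -173.7, 21.4], 0.84)] [([519.2, -173.9, 18.9], 0.87)]
stop_face [([507.0, 27.8, 20.0], 0.64)] [([507.2, 25.7, 24.1], 0.97)]
fence [([543.5, -94.2, 14.5], 0.88)] [([545.3, -90.3, 19.4], 0.6)]
```

View pics/tp4.png

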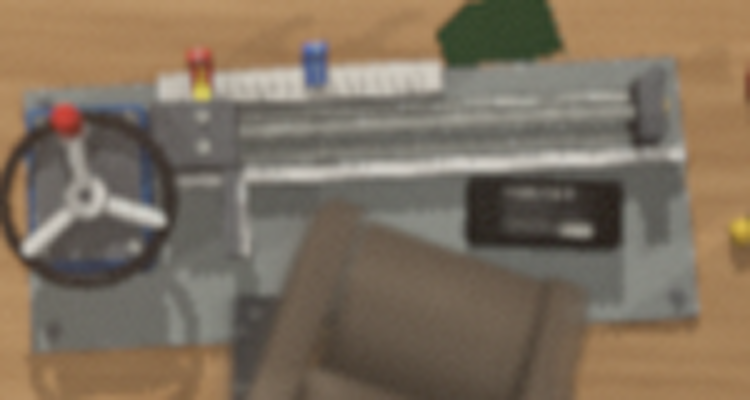

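The pointer tip is now within about 0.3 mm of the white line. In the crop the brick spans (467–620, 178–247), turned slightly away from the fence. The fence slope gives a jig yaw of about 0.054. Next I'll push the brick towards the fence from the near side with the fingers shut.

>>> arm_command(rows=[[[0,0,0],-0.0172],[[-0.0647,-0.1187,0.08],0],[[-0.0647,-0.1187,0.08],0],[[-0.0647,-0.1187,0.08],0],[[-0.0647,-0.1187,0.08],0]])

```text
t: 18.35
eef_pos: [465.8, -174.6, 96.9]
tcp_rot: [-3.142, 0.0, -3.086]
ft_force: [0.2, 0.1, 0.2]
opening: 0.005
grip_force: 0.0
```

>>> arm_command(rows=[[[0,0,0.1],0],[[0,0,0.1],0],[[0,0,0.08],0],[[0,0,0.04],0],[[0,0,0],0]])

```text
t: 18.85
eef_pos: [464.7, -173.4, 16.9]
tcp_rot: [3.14, -0.002, -3.087]
ft_force: [-0.1, -0.3, 0.5]
opening: 0.005
grip_force: 0.0
```

>>> arm_command(rows=[[[-0.032,0,0],0],[[-0.032,0,0],0],[[-0.012,0,0],0],[[-0.012,0,0],0],[[0,0,0],0]])

```text
t: 19.35
eef_pos: [487.5, -172.9, 18.1]
tcp_rot: [-3.141, 0.001, -3.087]
ft_force: [0.2, -0.0, 0.8]
opening: 0.004
grip_force: 0.0
```

>>> arm_command(rows=[[[-0.008,0,0],0],[[-0.008,0,0],0],[[0,0,0],0],[[0,0,0],0],[[0,0,0],0]])

```text
t: 19.85
eef_pos: [491.0, -172.6, 17.8]
tcp_rot: [3.142, 0.0, -3.088]
ft_force: [-1.5, -0.2, 2.1]
opening: 0.002
grip_force: 0.9
```

>>> arm_command(rows=[[[-0.004,0,0],0],[[-0.004,0,0],0],[[-0.004,0,0],0],[[0,0,0],0],[[0,0,0],0]])

```text
t: 20.35
eef_pos: [491.5, -172.5, 17.7]
tcp_rot: [3.14, -0.005, -3.087]
ft_force: [-15.3, -8.5, 9.1]
opening: -0.0
grip_force: 8.2
```

>>> arm_command(rows=[[[-0.004,0,0],0],[[-0.004,0,0],0],[[-0.004,0,0],0],[[0,0,0],0],[[0,0,0],0]])

```text
t: 20.85
eef_pos: [491.6, -172.2, 17.7]
tcp_rot: [3.138, -0.01, -3.087]
ft_force: [-31.8, -15.7, 18.3]
opening: 0.003
grip_force: 16.7
```

>>> arm_command(rows=[[[0.072,0,0],0],[[0.072,0,0],0],[[0,-0.11,0],0],[[0,-0.11,0],0],[[0,-0.12,0],0]])

```text
t: 21.35
eef_pos: [465.9, -260.0, 17.9]
tcp_rot: [-3.141, 0.001, -3.087]
ft_force: [-0.2, -0.0, -0.2]
opening: 0.007
grip_force: 0.0
```

>>> arm_command(rows=[[[-0.084,0,0],0],[[-0.084,0,0],0],[[-0.084,0,0],0],[[0,0,0],0],[[0,0.02,0],0]])

```text
t: 21.85
eef_pos: [528.1, -250.6, 17.5]
tcp_rot: [3.141, 0.0, -3.087]
ft_force: [-0.5, 0.5, -0.1]
opening: 0.005
grip_force: 0.0
```

>>> arm_command(rows=[[[0,0.024,0],0],[[0,0.032,0],0],[[0,0.036,0],0],[[0,0.036,0],0],[[0,0.036,0],0]])

```text
t: 22.35
eef_pos: [525.7, -209.1, 17.9]
tcp_rot: [-3.142, -0.0, -3.087]
ft_force: [-2.6, -3.0, 0.0]
opening: 0.006
grip_force: 1.4
```

>>> arm_command(rows=[[[0,0.036,0],0],[[0,0.036,0],0],[[0,0.036,0],0],[[0,0.036,0],0],[[0,0.036,0],0]])

```text
t: 22.85
eef_pos: [523.5, -164.1, 17.8]
tcp_rot: [3.141, -0.0, -3.088]
ft_force: [-1.3, -2.6, -0.6]
opening: 0.006
grip_force: 1.3
```

>>> arm_command(rows=[[[0,0.036,0],0],[[0,0.036,0],0],[[0,0.036,0],0],[[0,0.036,0],0],[[0,0.02,0],0]])

```text
t: 23.35
eef_pos: [521.3, -122.9, 17.8]
tcp_rot: [3.141, -0.0, -3.087]
ft_force: [-0.9, -2.1, -0.3]
opening: 0.005
grip_force: 1.1
```

```bash
cat > br.py <<'E'
from h import *
def go(name):
    I=[];D=[]
    for _ in range(2):
        p,d=viewer.read_camera('top'); I.append(p.astype(float)); D.append(d)
    b=np.mean(I,0); d=np.median(D,0); K,T,_=cal('top'); Ti=np.linalg.inv(T)
    v,u=np.mgrid[205:262,245:365]; z=d[v,u]
    P=np.stack([(u-K[0,2])/K[0,0]*z,-(v-K[1,2])/K[1,1]*z,-z,np.ones_like(z)],-1)@Ti.T
    m=(P[...,2]>31)&(P[...,2]<46)&(b[v,u].mean(-1)<70)
    n,lab,st,ce=cv2.connectedComponentsWithStats(m.astype(np.uint8)); k=1+np.argmax(st[1:,4])
    q=P[lab==k]; print(st[k],q[:,:3].mean(0).round(1),cv2.minAreaRect(q[:,:2].astype(np.float32)))
    for c in('top','side'):
        if c=='side': viewer.read_camera(c)
        print(mk(c,'brick_centre'),mk(c,'stop_face'))
    cv2.imwrite('pics/'+name,cv2.resize(b[185:265,220:370,::-1].astype(np.uint8),None,fx=5,fy=5,interpolation=cv2.INTER_CUBIC))
    print(state()['eef_pos'],state()['ft_force']); return b
E
python3 -c "
from br import *
go('tp5.png')"
```

```text
Traceback (most recent call last):
  File "br.py", line 10, in go
    n,lab,st,ce=cv2.connectedComponentsWithStats(m.astype(np.uint8)); k=1+np.argmax(st[1:,4])
                                                                          ~~~~~~~~~^^^^^^^^^^
ValueError: attempt to get argmax of an empty sequence
```

>>> arm_command(rows=[[[0,0.024,0],0],[[0,0.024,0],0],[[0,0.024,0],0],[[0,0.016,0],0],[[0,0.012,0],0]])

```text
t: 23.95
eef_pos: [519.8, -98.6, 17.8]
tcp_rot: [3.141, -0.0, -3.087]
ft_force: [-2.0, -3.6, 1.1]
opening: 0.003
grip_force: 1.6
```

>>> arm_command(rows=[[[0,0.005,0],0],[[0,0.005,0],0],[[0,0.005,0],0],[[0,0.004,0],0],[[0,0,0],0]])

```text
t: 24.45
eef_pos: [519.8, -94.2, 17.8]
tcp_rot: [3.141, 0.0, -3.088]
ft_force: [-1.4, -2.2, 0.1]
opening: 0.007
grip_force: 1.0
```

>>> arm_command(rows=[[[0,0.004,0],0],[[0,0.004,0],0],[[0,0.004,0],0],[[0,0,0],0],[[0,0,0],0]])

```text
t: 24.95
eef_pos: [519.7, -91.1, 17.8]
tcp_rot: [3.141, 0.0, -3.088]
ft_force: [-0.6, -1.6, 0.2]
opening: 0.006
grip_force: 0.4
```

>>> arm_command(rows=[[[0,0.004,0],0],[[0,0.004,0],0],[[0,0,0],0],[[0,0,0],0],[[0,0,0],0]])

```text
t: 25.45
eef_pos: [519.5, -89.1, 17.8]
tcp_rot: [3.141, 0.0, -3.087]
ft_force: [-0.0, -0.4, -0.0]
opening: 0.005
grip_force: 0.2
```

>>> arm_command(rows=[[[0,0.004,0],0],[[0,0.004,0],0],[[0,0.004,0],0],[[0,0,0],0],[[0,0,0],0]])

```text
t: 25.95
eef_pos: [519.3, -86.2, 17.8]
tcp_rot: [3.142, 0.0, -3.088]
ft_force: [-1.5, -2.1, 0.6]
opening: 0.005
grip_force: 1.2
```

>>> arm_command(rows=[[[0,0.004,0],0],[[0,0.004,0],0],[[0,0,0],0],[[0,0,0],0],[[0,0,0],0]])

```text
t: 26.45
eef_pos: [519.3, -85.9, 17.9]
tcp_rot: [-3.14, 0.001, -3.087]
ft_force: [-4.6, -18.3, 0.2]
opening: 0.001
grip_force: 8.9
```

>>> arm_command(rows=[[[0,-0.06,0],0],[[0.084,0,0],0],[[0.084,0,0],0],[[0.084,0,0],0],[[0,0.1,0],0]])

```text
t: 26.95
eef_pos: [454.1, -79.0, 17.8]
tcp_rot: [3.141, -0.001, -3.091]
ft_force: [1.2, 0.5, -0.4]
opening: 0.005
grip_force: 0.0
```

>>> arm_command(rows=[[[0,0.11,0],0],[[0,0.11,0],0],[[-0.04,0,0],0],[[-0.04,0,0],0],[[-0.02,0,0],0]])

```text
t: 27.45
eef_pos: [479.3, -22.0, 17.9]
tcp_rot: [-3.141, 0.001, -3.088]
ft_force: [-11.1, -0.7, 6.7]
opening: 0.003
grip_force: 7.1
```

>>> arm_command(rows=[[[-0.01,0,0],0],[[-0.005,0,0],0],[[-0.004,0,0],0],[[0,0,0],0],[[0,0,0],0]])

```text
t: 27.95
eef_pos: [479.1, -21.8, 17.5]
tcp_rot: [3.14, -0.008, -3.088]
ft_force: [-15.6, -3.9, 11.3]
opening: 0.003
grip_force: 7.8
```

>>> arm_command(rows=[[[0.07,0,0],0],[[0.07,0,0],0],[[0,-0.12,0],0],[[0,-0.12,0],0],[[0,-0.11,0],0]])

```text
t: 28.45
eef_pos: [452.6, -112.5, 17.8]
tcp_rot: [-3.141, 0.001, -3.088]
ft_force: [-0.2, -0.2, -0.0]
opening: 0.003
grip_force: 0.0
```

>>> arm_command(rows=[[[-0.08,0,0],0],[[-0.08,0,0],0],[[-0.08,0,0],0],[[0,0.02,0],0],[[0,0,0],0]])

```text
t: 28.95
eef_pos: [511.4, -102.2, 17.5]
tcp_rot: [3.141, -0.001, -3.088]
ft_force: [-0.9, -0.2, -1.0]
opening: 0.001
grip_force: 0.0
```

>>> arm_command(rows=[[[-0.02,0.02,0],0],[[0,0.02,0],0],[[0,0.012,0],0],[[0,0.006,0],0],[[0,0,0],0]])

```text
t: 29.45
eef_pos: [516.0, -87.1, 17.8]
tcp_rot: [3.141, -0.0, -3.087]
ft_force: [-0.1, 0.5, 0.3]
opening: 0.002
grip_force: 0.0
```

>>> arm_command(rows=[[[0,0.004,0],0],[[0,0.004,0],0],[[0,0,0],0],[[0,0,0],0],[[0,0,0],0]])

```text
t: 29.95
eef_pos: [516.1, -86.3, 17.9]
tcp_rot: [-3.141, 0.0, -3.087]
ft_force: [-1.3, -9.0, -0.3]
opening: 0.003
grip_force: 4.1
```

>>> arm_command(rows=[[[0,-0.06,0],0],[[0,-0.12,-0.1],0],[[0,-0.16,-0.16],0],[[0.1,-0.16,-0.16],0],[[0.16,-0.1,0],0]])

```text
t: 30.45
eef_pos: [465.4, -229.7, 114.0]
tcp_rot: [-3.137, 0.007, -3.087]
ft_force: [0.1, -0.5, -0.2]
opening: 0.006
grip_force: 0.0
```

>>> arm_command(rows=[[[0.16,-0.05,0],0],[[0,-0.16,0],0],[[0,-0.16,0],0],[[0,0,0],0],[[0,0,0],0]])

```text
t: 30.95
eef_pos: [427.7, -321.6, 110.2]
tcp_rot: [3.141, -0.0, -3.089]
ft_force: [-0.7, 0.8, -0.3]
opening: 0.003
grip_force: 0.0
```

```bash
python3 -c "
from br import *
b=go('tp6.png')
r=b[194:204,253:268]
for nm,q in(('R-G',r[:,:,0]-r[:,:,1]),('G-B',r[:,:,1]-r[:,:,2])): print(nm);print(q.astype(int))
pic('side','s6full.png'); a=cv2.imread('pics/s6full.png')
cv2.imwrite('pics/s6.png',cv2.resize(a[170:300,180:360],None,fx=4.4,fy=4.4,interpolation=cv2.INTER_CUBIC))
"
```

```text
[ 25  16  31  14 285] [509.5 -26.1  38.5] ((510.3937072753906, -26.99557113647461), (41.64723205566406, 100.87947082519531), 4.750306129455566)
[([512.7, -24.7, 23.8], 0.58)] [([505.4, 27.0, 18.0], 0.51), ([527.0, -379.9, 0.1], 0.48)]
[([513.7, -26.1, 15.3], 0.96), ([553.1, 140.5, 92.2], 0.6)] [([506.2, 25.7, 24.1], 0.74), ([470.0, 287.8, 1.1], 0.16)]
[ 428.5545643  -320.06413584  110.58792215] [-0.23113708  1.0170211   0.18095263]
R-G
[[38 39 38 40 49 56 53 59 58 46 37 37 38 37 39]
 [37 37 38 46 70 82 73 83 87 55 39 37 37 38 35]
 [39 38 36 46 77 89 72 79 84 54 40 36 37 36 36]
 [39 38 37 42 54 67 57 55 62 49 37 35 36 36 35]
 [37 36 36 35 38 58 57 48 61 50 37 32 32 30 29]
 [28 26 25 23 29 62 59 50 63 47 21 18 16 16 17]
 [14 13 10 11 17 49 54 43 59 37  9  6  7  6  6]
 [ 6  6  5  6 11 37 35 29 45 31  7  5  6  5  6]
 [ 6  6  6  7 12 28 20 17 23 24  9  4  6  5  6]
 [ 5  5  5  5 12 20 13 12 11 14  8  5  6  6  5]]
G-B
[[ 41  42  41  40  37  32  31  30  35  39  41  41  41  40  37]
 [ 41  41  41  39  31  18  15  15  21  34  38  40  38  39  36]
 [ 40  42  42  38  27  13   9   8  13  30  36  40  37  38  38]
 [ 40  40  41  39  29  15  13  15  14  26  37  39  38  38  36]
 [ 40  41  38  38  30  22  27  34  17  23  32  30  29  30  33]
 [ 29  29  22  23  21  17  39  51  27  15  18  18  17  18  20]
 [ 18  15  13  15  13  15  51  62  30   8  11  12  10  12  12]
 [ 12  11  11  10  10  23  71  80  49  12   9  10  11  11  10]
 [ 10  11  11   9  10  37  93  99  77  21   9  11  11  10  11]
 [ 10  12  11  11  11  41  96 106  91  32   9  10  11  10  11]]
```

View pics/tp6.png

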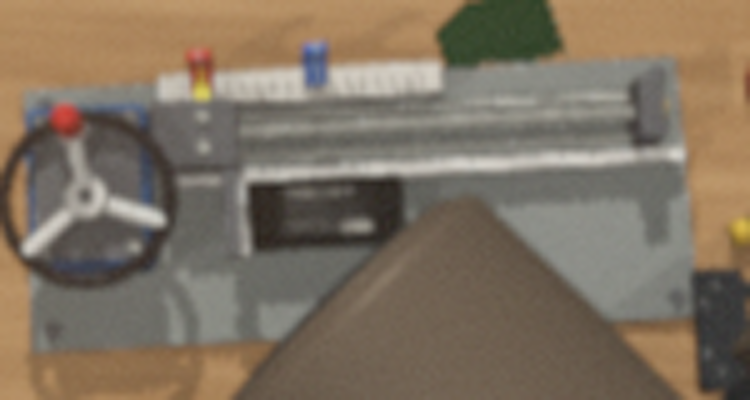

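View pics/s6.png

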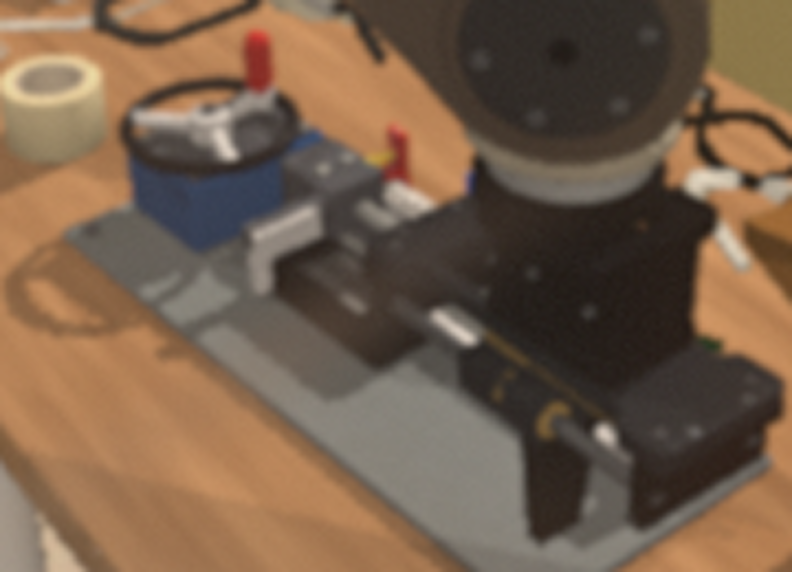

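The top view shows the brick at (250–402, 180–247) flush against the stop plate and parallel to the fence (4.75° against 4.7° for the bed). The side view agrees, with the pointer still on the red rider. The pointer pixels didn't change during the push, so I'm handing the job in.

```bash
python3 -c "
from h import *
print(env.job_done(), state()['t'])"
```

```text
the job is handed in; nothing more can be done
the job is handed in; nothing more can be done
```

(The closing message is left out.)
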